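# Wipe the lead offcuts off the cutting plate

## Robot

A 6-joint arm with a two-finger parallel gripper is mounted at the origin on the work surface. World frame = base frame: x ahead of the robot, y to its left, z up, the work surface at z = 0. Lengths are in m, angles in rad, forces in N, time in s.
With the tool pointing down it reaches from about 0.2 to 0.875 m from the base axis. Payload 3.4 kg.
Tool frame: the origin (TCP) lies between the finger pads; the fingertips stand 11 mm ahead of it and the grasp point (between the pads) lies 8 mm behind it (arm.tip_extent is the distance from the TCP to the fingertips, in m); z points along the fingers, y is the line along which they close (so a half turn about z gives the same grasp; the last joint's range is limited). The gripper opens to 94 mm and grips with 3 to 60 N. Pads are 16 mm wide; open, the fingers measure 119 mm over their backs; the gripper's body (75 mm by 177 mm) begins 78 mm behind the grasp point.
Start: joints at [-1.227, 0.276, 1.505, -0, 1.361, -0.121], TCP at [0.258, -0.514, 0.216] pointing down, gripper open.
Joint ranges: [-2.89, 2.89], [-0.75, 2.08], [0.22, 2.7], [-1.18, 4.32], [0.11, 2.71], [-2.7, 2.7]. Speed limits (rad/s): [2.57, 2.57, 3.14, 3.14, 3.14, 3.14].

## Interface

Orientations are given as a unit quaternion [x, y, z, w].
In Python, from bench import arm, solve_ik, vision, order gives the robot as it stands. Calls block until the motion is done:
- arm.move_to(position, orientation): joint-space move of the TCP to a pose.
- arm.movel(position, orientation=None, feed=0.15): straight line of the TCP; orientation=None keeps the orientation; feed is the mean speed in m/s.
- arm.set_joints(angles): joint-space move.
- arm.grip(opening): opening from 0.0 (shut) to 1.0 (fully open); the grip force is fixed at half the most; returns when the fingers have stopped.
- arm.wait(seconds).
- solve_ik(position, orientation): joint angles nearest the present ones, or None.
- arm.get_state(): the state.
- vision.capture(name): name is "scene" or "top"; returns a dict with "pixels" (400x640x3 uint8, red, green, blue), "depth" (400x640 float32, m along the optical axis (not along the pixel's ray), 0 where there is no reading), "intrinsics" (3x3 intrinsics, pixels), "D" ([k1, k2, p1, p2, k3] as OpenCV has them; the pictures are not rectified), "xyz" and "attitude" of the camera in the world. Camera axes: x right, y up, looking along -z (the intrinsics and any distortion apply to the point x, -y, -z); pixel columns grow to the right and rows downward; lengths in m; the calibration is good to about 2 mm. A picture is of the moment at which its call begins.
A pose or a line that the arm cannot do raises arm.PlanningError and nothing moves.
- order.finish_job(): hands the job in; it is judged then, once.
The state is a dict: "time_s": time; "q": joint angles; "qd": joint speeds; "tau": joint torques, N m; "tool_pos": TCP position; "tcp_rot": TCP orientation; "ft_force": force on the tool from outside, world axes, zero at the start; "wrist_torque": the same for the moment, N m; "opening": opening from 0.0 (shut) to 1.0 (fully open); "gripper_force": force on a finger pad.
Only numpy, scipy, OpenCV 4.12 (cv2) and the standard library are available. Lean on these libraries where they do the work, as an engineer would, in place of code of your own. Each camera call takes 0.05 s, during which the arm holds its last target. There are 200 camera calls.

## Task

Take the scraper from its rest and wipe every lead offcut off the end of the cutting plate into the scrap tray, with the blade kept lightly on the plate as you draw it from the rest end to the tray: do not lean hard on it. Touch the offcuts with the scraper only, and leave the other things on the bench where they are. When the plate is clear and all six offcuts lie in the tray, set the scraper back on its rest and let go.

Things in the scene. Friction and masses are not known exactly. Their poses are not given: they have to be found in the camera images.
- plate: Cutting plate: bare aluminium slab 204 x 240 mm (x by y), 12 mm thick, level, kept in place on rubber feet that give 1 mm under 12 N, its top 60 mm above the bench. Steel strips 12 mm wide and 6 mm high run along both 240 mm sides; the clear top between is 180 mm wide (x -90 to 90 mm). Both ends (y -120 and 120 mm) are open. Origin on the bench under its centre.
- tray: Scrap tray: open dark steel tray, fixed, 200 x 150 mm (x by y), 42 mm high, walls 3 mm, axes parallel to the plate's. It stands at one open end of the plate (+y or -y, it varies), its rim 6 mm below the plate's underside and tucked 10 mm under that end, so that what is pushed off there drops in. Origin on the bench under its centre.
- rest_top (a point): Tool rest, fixed at the plate's other end, axes parallel to the plate's: two grey rails along x, 130 mm long, 14 mm wide, with a slot 20 mm wide between them, on a base 150 x 64 mm. The scraper's block sits on the rails, its blade hanging in the slot. The point is midway between the rails at the height of their tops, 36 mm above the bench; z up.
- scraper_grip (a point): Scraper, loose, about 0.28 kg: wooden block 100 mm long (its x), 34 mm thick (y), 28 mm high, with a grip ridge on it 90 mm long, 24 mm thick (y), 46 mm high, with flat upright faces. The point is in the middle of the ridge, 56 mm above the block's underside, 18 mm below the ridge's top; x runs along the blade, y across it, z up.
- scraper_foot (a point): Middle of the underside of the scraper's block, same axes. The blade, rigid steel, 100 mm wide (x) and 3 mm thick (y), is clamped in the middle of the underside and stands out below it by 9 to 27 mm: this differs each time and is not measured, so feel for the plate. The clamp does not slip under working loads (below 40 N).
- chip0: Loose lead-sheet offcut, strip 26 x 11 mm, 4 mm thick, 12 g, lying flat on the plate at the start, at any yaw. Origin on its underside, about its middle.
- chip1: Loose lead-sheet offcut, piece 19 x 15 mm, 4 mm thick, 12 g, lying flat on the plate at the start, at any yaw. Origin on its underside, about its middle.
- chip2: Loose lead-sheet offcut, L-shaped snip 24 x 18 over all mm, 4 mm thick, 12 g, lying flat on the plate at the start, at any yaw. Origin on its underside, about its middle.
- chip3: Loose lead-sheet offcut, strip 32 x 10 mm, 4 mm thick, 12 g, lying flat on the plate at the start, at any yaw. Origin on its underside, about its middle.
- chip4: Loose lead-sheet offcut, square 17 x 17 mm, 4 mm thick, 12 g, lying flat on the plate at the start, at any yaw. Origin on its underside, about its middle.
- chip5: Loose lead-sheet offcut, L-shaped snip 22 x 20 over all mm, 4 mm thick, 12 g, lying flat on the plate at the start, at any yaw. Origin on its underside, about its middle.
- snips: Tin snips lying on the bench on the robot's side of the plate, 210 mm long, 65 mm wide and 20 mm high; bystander.
- jar: Small lidded glass jar, 48 mm across and 62 mm high, on the bench by one far corner; bystander. Origin under its centre.
- shims: Pile of three cut lead plates, 60 x 45 mm, 12 mm high, on the bench by the other far corner; bystander. Origin under its centre.
- tape: Roll of black tape lying flat at the right of the bench, 104 mm across, 24 mm high; bystander.
- mug: White mug, 82 mm across, 95 mm high, at the left of the bench; bystander.
Mind the look-alikes: they are no part of the job. Of the things shaped like the part that bears scraper_grip, the wooden one is meant. What is shaped like the tray but purple is not meant.

How it is judged:
By the outcome, as a careful person would: the job done as asked, in the order asked, and still so for the second after the job is handed in, with the robot touching nothing.
It also fails if it takes over 61 s, if anything falls off the work surface, if the arm or the gripper's body presses on something with over 40 N, if the wrist force passes 120 N, or if a joint passes its speed limit or range.

## Working session

There is one attempt and no reset: what is moved stays moved. The work goes in short steps, each a Python script; the robot and the scene stay as the last script left them, time stands still between calls to the robot, and variables do not carry over. Pictures are saved under pics/ and viewed, at most 10 in all, crops included, and the job is handed in when it is done.

```bash
ls; mkdir -p pics; cat > h.py <<'E'
import numpy as np, cv2
from scipy.spatial.transform import Rotation as R
from bench import arm, solve_ik, vision, order
def cap(name):
    c=vision.capture(name); return c
def cloud(c):
    d=c["depth"]; h,w=d.shape
    u,v=np.meshgrid(np.arange(w),np.arange(h))
    p=cv2.undistortPoints(np.stack([u,v],-1).reshape(-1,1,2).astype(np.float64),np.array(c["intrinsics"]),np.array(c["D"])).reshape(h,w,2)
    P=np.stack([p[...,0]*d,-p[...,1]*d,-d],-1)
    a=np.array(c["attitude"]); Rm=R.from_quat(a).as_matrix() if a.size==4 else a.reshape(3,3)
    W=P@Rm.T+np.array(c["xyz"]); W[d==0]=np.nan
    return W
def save(c,name): cv2.imwrite("pics/"+name,c["pixels"][...,::-1])
E
python3 - <<'E'
from h import *
for n in("scene","top"):
    c=cap(n); save(c,n+"0.png"); print(n,c["xyz"],c["attitude"]); np.savez(n+"0.npz",W=cloud(c),pix=c["pixels"])
s=arm.get_state(); print(s)
E
```

```text
pics
scene [ 0.99039559 -0.62379144  0.82381111] [0.37833241 0.11539742 0.27567691 0.87609946]
top [0.32710946 0.01543322 1.59479842] [ 0.04483036 -0.0494377  -0.70532778  0.70573287]
{'time_s': 0.1, 'q': array([-1.22698186e+00,  2.76520033e-01,  1.50595888e+00, -2.23226565e-05,
        1.36069278e+00, -1.21000691e-01]), 'qd': array([ 0.00020733, -0.00092307, -0.00412218, -0.00135286, -0.00115873,
        0.00069349]), 'tau': array([ 2.91184260e-04, -4.05458844e+01, -2.37778938e+01,  7.03223515e-02,
        2.98790191e-02, -4.57141311e-05]), 'tool_pos': array([ 0.25757631, -0.51355682,  0.2157169 ]), 'tcp_rot': array([ 9.73113858e-01,  2.30323243e-01, -9.86225377e-05, -7.83412327e-04]), 'ft_force': array([-0.10591261,  0.30306576, -0.94239503]), 'wrist_torque': array([ 0.02395452,  0.05427184, -0.0181245 ]), 'gripper_force': 0.0, 'opening': 0.9981467559055135}
```

View pics/top0.png

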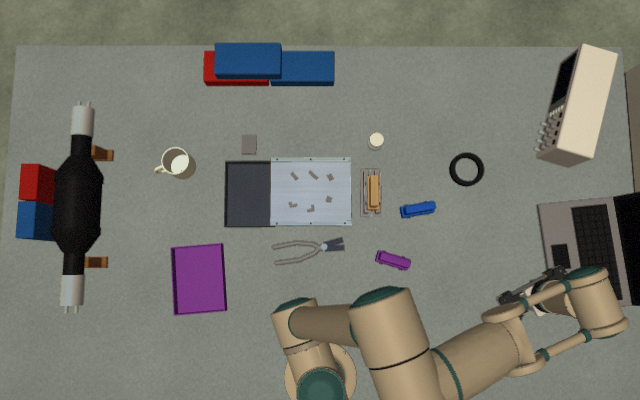

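View pics/scene0.png

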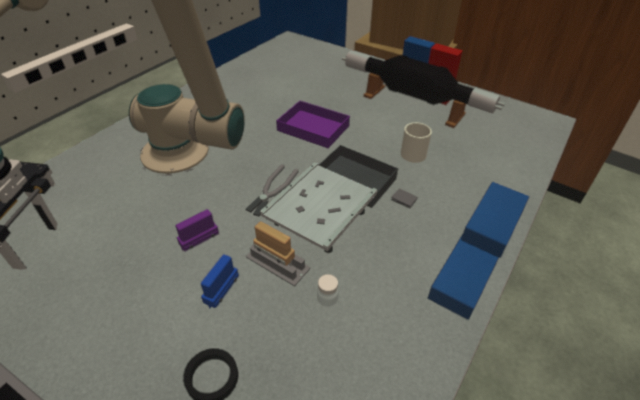

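The top picture shows:
- **Plate:** about (311,191).
- **Tray:** the dark tray is at (247,194), on the +y side. The purple tray at (199,279) is a decoy.
- **Scraper:** there are three candidates, wooden at (373,192), blue at (418,209) and purple at (393,259). The wooden one fits, since it is the one named and it sits on the rest.

I'll confirm it in an enlarged crop and measure.

```bash
python3 - <<'E'
from h import *
t=np.load("top0.npz"); W=t["W"]; pix=t["pix"]
cv2.imwrite("pics/crop0.png",cv2.resize(pix[130:250,215:415][...,::-1],(800,480),interpolation=cv2.INTER_CUBIC))
roi=np.zeros(W.shape[:2],bool); roi[130:250,215:450]=1
Z=W[...,2]
def rect(m,name):
    P=W[m][:,:2].astype(np.float32); r=cv2.minAreaRect(P); print(name,len(P),r,np.median(W[m][:,2]), P.min(0),P.max(0))
m=roi&(Z>.054)&(Z<.075); n,l,s,c=cv2.connectedComponentsWithStats(m.astype(np.uint8))
for i in range(1,n):
    if s[i,4]>40: rect(l==i,("plate?",s[i]))
hsv=cv2.cvtColor(pix,cv2.COLOR_RGB2HSV)
wood=roi&(hsv[...,0]>8)&(hsv[...,0]<25)&(hsv[...,1]>90)
for lo,hi in((.03,.075),(.09,.13)):
    m=wood&(Z>lo)&(Z<hi); 
    if m.sum()>5: rect(m,("wood",lo))
m=roi&(Z>.028)&(Z<.044); m[:, :355]=0; m[:,385:]=0; rect(m,"rest")
m=roi&(Z>.03)&(Z<.05); m[:,275:]=0; rect(m,"tray")
# scene cam wood
t=np.load("scene0.npz"); W=t["W"];pix=t["pix"];Z=W[...,2]
hsv=cv2.cvtColor(pix,cv2.COLOR_RGB2HSV); roi=np.zeros(Z.shape,bool); roi[215:270,245:305]=1
m=roi&(hsv[...,0]>8)&(hsv[...,0]<25)&(hsv[...,1]>90)&(Z>.1); rect(m,"wood top scene")
roi[:]=0; roi[140:255,250:380]=1; m=roi&(Z>.057)&(Z<.069); rect(m,"plate scene"); 
E
```

```text
('plate?', array([369, 132,  15,  15, 161], dtype=int32)) 161 ((0.7039821743965149, -0.1690615713596344), (0.04081377759575844, 0.04185785725712776), 9.59503173828125) 0.061661718483003725 [ 0.6832521  -0.18995698] [ 0.7244841  -0.14775117]
('plate?', array([ 270,  157,   82,   69, 5259], dtype=int32)) 5259 ((0.5463908314704895, 0.029833272099494934), (0.2058481127023697, 0.23993362486362457), 0.4034557044506073) 0.06066959299350527 [ 0.44290167 -0.09077952] [0.6489    0.1495195]
('plate?', array([366, 176,  13,  34, 108], dtype=int32)) 108 ((0.5406136512756348, -0.1520974338054657), (0.09919244796037674, 0.032714102417230606), 4.121636390686035) 0.06384155452254947 [ 0.49145976 -0.1714981 ] [ 0.5894268 -0.136671 ]
('wood', 0.03) 117 ((0.522763192653656, 0.060950130224227905), (0.0998133197426796, 0.4594053626060486), 4.731471061706543) 0.06296552025437419 [ 0.45407936 -0.1714981 ] [0.5894268 0.2857534]
('wood', 0.09) 273 ((0.5411899089813232, -0.15506868064403534), (0.023818230256438255, 0.08879165351390839), 89.6649169921875) 0.10935011966092478 [ 0.49675202 -0.16707097] [ 0.585599   -0.14295532]
rest 207 ((0.5993399620056152, -0.15691092610359192), (0.053840357810258865, 0.2329784333705902), 86.68161010742188) 0.035314468068797567 [ 0.4839532  -0.18932888] [ 0.71641004 -0.13037649]
tray 285 ((0.5079542398452759, 0.22448742389678955), (0.1751508116722107, 0.27080222964286804), 89.54032135009766) 0.040018845711086826 [0.37313154 0.13742182] [0.64354473 0.31300414]
wood top scene 372 ((0.5428411960601807, -0.15805546939373016), (0.08873052895069122, 0.024838466197252274), 1.2119815349578857) 0.1088759834230359 [ 0.49848226 -0.17083281] [ 0.5872851  -0.14489691]
plate scene 5259 ((0.5449551343917847, -0.012804076075553894), (0.2071378529071808, 0.32469484210014343), 0.18541119992733002) 0.06002104621172211 [ 0.44142166 -0.17526768] [0.6487134  0.14952523]
```

View pics/crop0.png

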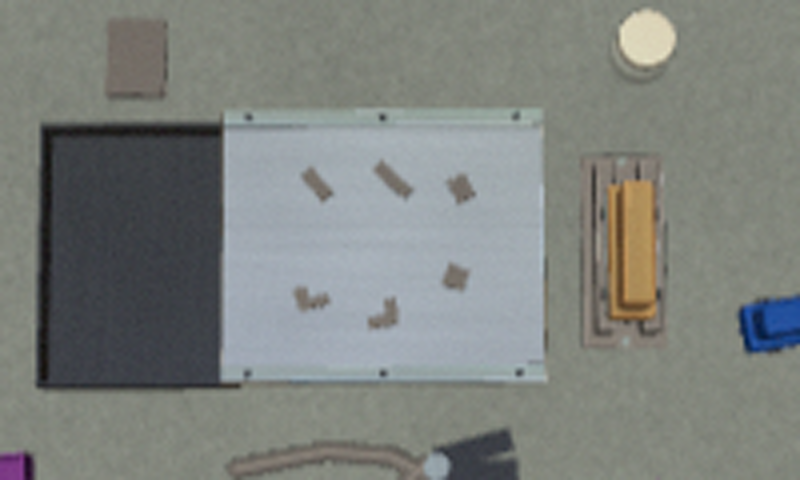

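The crop confirms it. The wooden scraper at crop (633,250) is on the grey rest, with the six chips between crop x 295 and 475 on the plate. Next I'll measure the chips in the plate frame and grasp.

```bash
cat >> h.py <<'E'
PC=np.array([0.5457,0.0298]); YAW=np.deg2rad(0.25)
C,S=np.cos(YAW),np.sin(YAW)
def toP(xy): d=np.asarray(xy)[...,:2]-PC; return np.stack([d[...,0]*C+d[...,1]*S,-d[...,0]*S+d[...,1]*C],-1)
def toW(px,py): return PC+np.array([px*C-py*S,px*S+py*C])
Q=(R.from_euler("z",YAW)*R.from_quat([1,0,0,0])).as_quat()
def chips(c_pix,W):
    p=toP(W); g=cv2.cvtColor(c_pix,cv2.COLOR_RGB2GRAY)
    inside=(abs(p[...,0])<.088)&(abs(p[...,1])<.119)
    med=np.median(g[inside]); m=inside&(g<med-28)
    n,l,s,_=cv2.connectedComponentsWithStats(m.astype(np.uint8),connectivity=8)
    for i in range(1,n):
        if s[i,4]>4:
            q=p[l==i]; print("chip",s[i].tolist(),"px",(q.min(0)*1e3).round(1),(q.max(0)*1e3).round(1))
E
python3 - <<'E'
from h import *
t=np.load("top0.npz"); chips(t["pix"],t["W"])
G=np.array([0.542,-0.1565])
try:
    arm.grip(0.55)
    arm.move_to([*G,0.16],Q); arm.movel([*G,0.084],feed=0.12)
    s=arm.get_state(); print(s["time_s"],s["tool_pos"],s["ft_force"],s["q"])
    arm.grip(0.0); s=arm.get_state(); print(s["time_s"],s["opening"]*94,s["gripper_force"],s["ft_force"])
    arm.movel([*G,0.13],feed=0.08); arm.wait(.3)
    s=arm.get_state(); print(s["time_s"],s["tool_pos"],s["ft_force"],s["opening"]*94)
except arm.PlanningError as e: print("plan",e)
c=cap("scene"); save(c,"lift.png"); cv2.imwrite("pics/liftcrop.png",cv2.resize(c["pixels"][130:310,190:410][...,::-1],None,fx=3,fy=3))
E
```

```text
chip [309, 170, 9, 10, 38] px [ 36.5 -20.3] [62.   3.6]
chip [291, 172, 7, 8, 30] px [34.  39.3] [56.8 57.5]
chip [327, 174, 7, 7, 32] px [ 31.1 -67.9] [ 50.1 -49.9]
chip [326, 196, 6, 7, 30] px [-34.2 -61.5] [-16.3 -46.6]
chip [289, 202, 8, 6, 32] px [-49.1  42.2] [-33.5  63.2]
chip [307, 204, 7, 8, 33] px [-61.9  -8.1] [-40.5   9.7]
3.375 [ 0.54250955 -0.15700618  0.08452845] [-0.13098259 -0.7027309  -0.11440837] [-4.04902608e-01  3.64297861e-01  1.72548438e+00 -1.20599513e-06
  1.05064572e+00  1.16196965e+00]
3.9167 24.068197963972775 29.985525906085968 [0.14534812 0.50428046 3.31091244]
4.9417 [ 0.54173066 -0.15642757  0.12952814] [ 0.01519232  0.34586776 -2.95918073] 24.232997260583094
```

View pics/liftcrop.png

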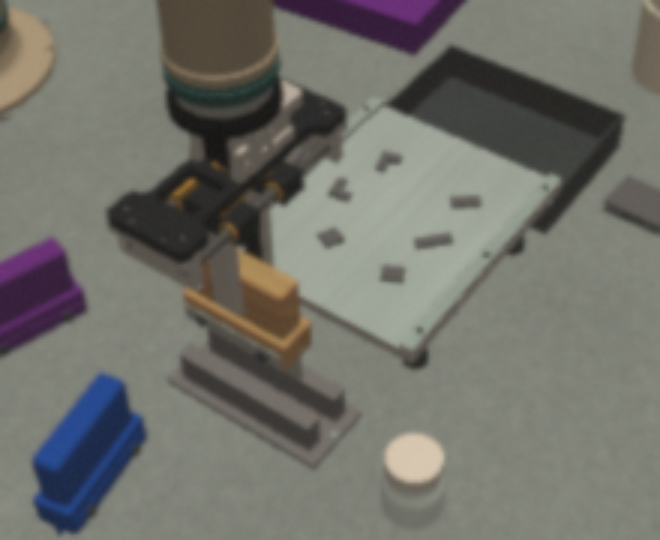

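The scraper is lifted cleanly and level, and its blade clears the rest. Now I'll get a rough blade length from depth, then feel for the plate in fine steps.

```bash
cat >> h.py <<'E'
def force(n=4):
    f=[]
    for _ in range(n): f.append(arm.get_state()["ft_force"]); arm.wait(.01)
    return np.mean(f,0)
E
python3 - <<'E'
from h import *
for n in("scene",):
    W=cloud(cap(n)); m=(abs(W[...,1]+.157)<.02)&(W[...,0]>.48)&(W[...,0]<.6)&(W[...,2]>.042)&(W[...,2]<.095)
    P=W[m]; print(n,len(P)); print(np.histogram(P[:,2],bins=np.arange(.04,.1,.003)))
    q=P[np.argsort(P[:,2])][:25:3]; print(q.round(4))
arm.movel([0.5420,-0.1565,0.155],feed=.1)
xy=toW(.037,-.106)
arm.movel([*xy,0.150],feed=.1); arm.wait(.2)
f0=force(8); s=arm.get_state(); print(s["time_s"],s["tool_pos"],f0)
np.save("f0.npy",f0)
t=s["time_s"]; arm.movel([*xy,0.1495],feed=.05); s=arm.get_state(); print("step time",s["time_s"]-t,s["tool_pos"],s["ft_force"])
E
```

```text
scene 155
(array([ 0,  0,  0,  0,  0,  4,  6,  4,  4,  2,  5,  0,  0,  5, 12, 33, 33,
       38,  9]), array([0.04 , 0.043, 0.046, 0.049, 0.052, 0.055, 0.058, 0.061, 0.064,
       0.067, 0.07 , 0.073, 0.076, 0.079, 0.082, 0.085, 0.088, 0.091,
       0.094, 0.097]))
[[ 0.5821 -0.1581  0.0556]
 [ 0.5794 -0.1583  0.0574]
 [ 0.5896 -0.1563  0.0591]
 [ 0.5885 -0.1585  0.0605]
 [ 0.5877 -0.1573  0.0624]
 [ 0.5859 -0.1585  0.066 ]
 [ 0.5887 -0.1583  0.0678]
 [ 0.5853 -0.1574  0.0715]
 [ 0.5893 -0.1588  0.0722]]
6.7667 [ 0.58300575 -0.07655018  0.15007599] [-0.02418708 -0.139696   -3.40859902]
step time 0.25 [ 0.58307218 -0.07614406  0.14945124] [ 0.54013577 -0.07120064 -3.30012234]
```

```bash
python3 - <<'E'
from h import *
f0=np.load("f0.npy"); xy=toW(.037,-.106)
arm.movel([*xy,.139],feed=.05); print(force()-f0)
z=.139; log=[]
while z>.117:
    z-=.0004; arm.movel([*xy,z],feed=.02); arm.wait(.05); d=(force()-f0)[2]; log.append((round(z,4),round(d,2)))
    if d>2.2: break
print(log); s=arm.get_state(); print(s["time_s"],s["tool_pos"],s["wrist_torque"]); np.save("z.npy",z)
E
```

```text
[ 0.05942443 -0.00526426  0.24011818]
[(0.1386, np.float64(0.24)), (0.1382, np.float64(0.06)), (0.1378, np.float64(-0.26)), (0.1374, np.float64(-0.05)), (0.137, np.float64(0.15)), (0.1366, np.float64(-0.3)), (0.1362, np.float64(0.21)), (0.1358, np.float64(-0.35)), (0.1354, np.float64(0.07)), (0.135, np.float64(0.13)), (0.1346, np.float64(0.49)), (0.1342, np.float64(-0.18)), (0.1338, np.float64(-0.26)), (0.1334, np.float64(0.46)), (0.133, np.float64(2.32))]
12.4083 [ 0.58324736 -0.07606742  0.13325477] [0.04985258 0.09130909 0.01955401]
```

```bash
cat >> h.py <<'E'
def stroke(px,z,f0,y0=-.106,tgt=4.0):
    for py in list(np.arange(y0,.116,.022)[1:])+[.116]:
        d=(force()-f0)[2]; z+=np.clip((d-tgt)/12e3*.7,-.00025,.00025)
        arm.movel([*toW(px,py),z],feed=.06)
        e=force()-f0; print(round(py,3),round(z,5),e.round(2))
    arm.movel([*toW(px,.136),z],feed=.06); e=force()-f0; s=arm.get_state(); print("end",e.round(2),s["time_s"])
    return z
E
python3 - <<'E'
from h import *
f0=np.load("f0.npy"); z=float(np.load("z.npy"))
z=stroke(.037,z,f0); np.save("z.npy",z)
arm.movel([*toW(.037,.136),z+.015],feed=.1)
arm.movel([*toW(-.037,-.106),z+.012],feed=.15)
s=arm.get_state(); print(s["time_s"],s["opening"]*94)
c=cap("scene"); cv2.imwrite("pics/s1.png",cv2.resize(c["pixels"][130:280,230:410][...,::-1],None,fx=4,fy=4)); c=cap("top"); chips(c["pixels"],cloud(c))
E
```

```text
-0.084 0.13292 [0.04 1.73 4.43]
-0.062 0.13295 [-0.25  0.8   4.45]
-0.04 0.133 [0.12 0.67 4.86]
-0.018 0.13304 [0.17 0.96 4.79]
0.004 0.13311 [0.07 0.86 4.16]
0.026 0.13314 [0.16 1.17 4.49]
0.048 0.13315 [0.25 1.14 3.79]
0.07 0.13315 [0.41 1.   3.59]
0.092 0.1331 [0.42 1.14 3.63]
0.114 0.13307 [0.22 1.05 4.18]
0.116 0.13308 [-0.04 -1.5   4.84]
end [0.02 0.1  0.24] 19.075
21.2083 24.198052358419357
chip [316, 150, 52, 70, 1388] px [ -88.  -118.9] [ 86.6 -16.6]
chip [289, 202, 8, 6, 29] px [-48.9  42.2] [-34.2  62.9]
chip [307, 205, 7, 7, 31] px [-61.8  -8.1] [-42.3   9.8]
```

View pics/s1.png

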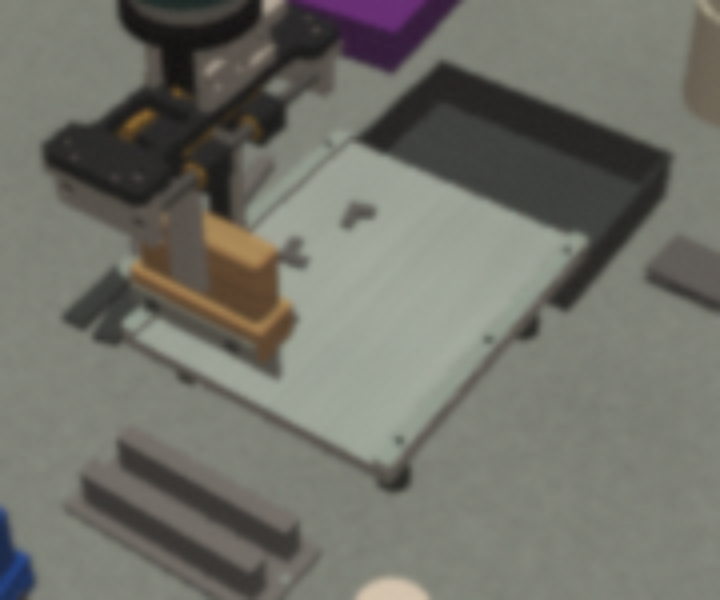

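Lane 1 is clear. The three near-side chips are still on the plate, at crop (355,213) and (292,255), with one hidden behind the gripper. Now lane 2.

```bash
python3 - <<'E'
from h import *
f0=np.load("f0.npy"); z=float(np.load("z.npy")); X=-.036
arm.movel([*toW(X,-.106),z+.002],feed=.06); arm.wait(.15); f1=force(8); print("tare",f0,f1); f0=f1
zz=z+.0008
while True:
    arm.movel([*toW(X,-.106),zz],feed=.02); arm.wait(.05); d=(force()-f0)[2]; print(round(zz,5),d.round(2))
    if d>2.2 or zz<z-.0015: break
    zz-=.0003
z=stroke(X,zz,f0)
arm.movel([*toW(X,.136),z+.03],feed=.12)
arm.movel([.542,-.1565,.165],feed=.2)
s=arm.get_state(); print(s["time_s"],s["opening"]*94)
c=cap("scene"); cv2.imwrite("pics/s2.png",cv2.resize(c["pixels"][130:290,230:410][...,::-1],None,fx=3.7,fy=3.7)); c=cap("top"); chips(c["pixels"],cloud(c))
cv2.imwrite("pics/s2t.png",cv2.resize(c["pixels"][140:240,215:365][...,::-1],None,fx=5,fy=5))
E
```

```text
tare [-0.02418708 -0.139696   -3.40859902] [-0.07514555 -0.19888146 -3.24311583]
0.13388 0.07
0.13358 -0.24
0.13328 1.0
0.13298 2.51
-0.084 0.13291 [0.58 1.66 4.71]
-0.062 0.13294 [0.21 0.47 5.33]
-0.04 0.13301 [0.24 0.51 5.05]
-0.018 0.13308 [0.27 0.98 4.27]
0.004 0.13315 [0.38 0.78 4.63]
0.026 0.13318 [0.6  1.39 3.85]
0.048 0.13315 [0.08 1.13 3.7 ]
0.07 0.13312 [0.21 0.88 3.07]
0.092 0.1331 [0.54 1.21 3.68]
0.114 0.13307 [0.16 0.92 4.23]
0.116 0.13307 [-0.31 -1.13  4.28]
end [-0.28 -0.11 -0.04] 29.8417
32.0083 23.879541827138784
chip [366, 153, 1, 9, 9] px [  -8.1 -118.8] [   7.1 -118. ]
chip [347, 163, 21, 34, 337] px [ -86.8 -118.8] [ 73.5 -87.8]
chip [360, 178, 9, 20, 53] px [ -87.3 -118.7] [ -48.9 -101.2]
```

View pics/s2t.png

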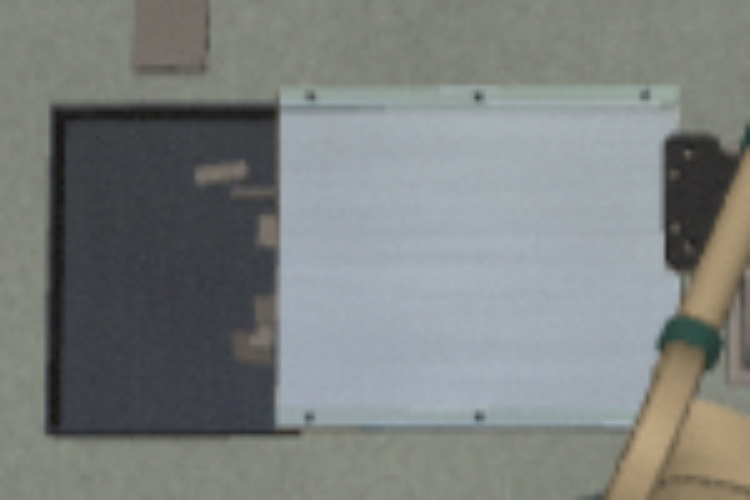

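View pics/s2.png

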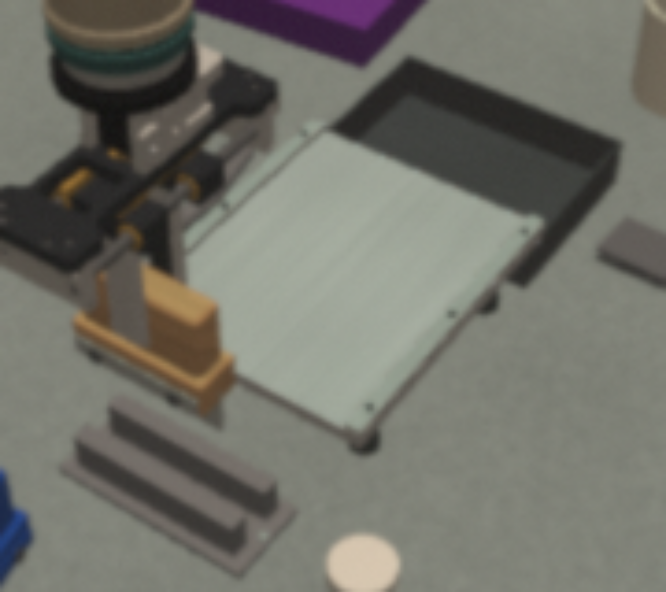

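The plate is clear. The chips are in the tray, at top-crop (220,172), (255,192), (268,230) and a cluster near (258,335). Now I'll set the scraper back on its rest.

```bash
python3 - <<'E'
from h import *
Q0=arm.get_state()["tcp_rot"]; G=[.542,-.1565]
arm.wait(.1); f0=force(8); print(f0)
for z in(.13,.11,.095,.087):
    arm.movel([*G,z],feed=.08); e=force()-f0; print(z,e.round(2))
    if np.linalg.norm(e)>5: print("STOP"); raise SystemExit
while z>.082:
    z-=.0004; arm.movel([*G,z],feed=.02); arm.wait(.03); e=force()-f0
    if e[2]>1.8: break
print(round(z,4),e.round(2))
arm.grip(.55); arm.wait(.2); s=arm.get_state(); print(s["time_s"],s["ft_force"],s["opening"])
arm.movel([*G,.17],feed=.1); arm.movel([.42,-.36,.25],feed=.25)
arm.wait(.2); s=arm.get_state(); print(s["time_s"])
c=cap("scene"); W=cloud(c)
hsv=cv2.cvtColor(c["pixels"],cv2.COLOR_RGB2HSV); Z=W[...,2]; roi=np.zeros(Z.shape,bool); roi[215:270,245:305]=1
m=roi&(hsv[...,0]>8)&(hsv[...,0]<25)&(hsv[...,1]>90)&(Z>.1); print(cv2.minAreaRect(W[m][:,:2].astype(np.float32)),np.median(Z[m]))
a=cv2.resize(c["pixels"][130:290,230:410][...,::-1],(450,400)); c=cap("top"); b=cv2.resize(c["pixels"][140:240,215:395][...,::-1],None,fx=4.4,fy=4.4)
cv2.imwrite("pics/endtop.png",b); cv2.imwrite("pics/endscene.png",a); chips(c["pixels"],cloud(c))
E
```

```text
[ 0.12182618  0.14595338 -3.64539967]
0.13 [-0.15  0.32  0.54]
0.11 [ 0.01 -0.3  -0.19]
0.095 [-0.36 -0.71  0.13]
0.087 [-0.01  0.34  0.69]
0.0842 [-0.46  0.05  1.83]
37.0167 [-0.2701744   0.6140941   0.77857179] 0.5482839447948371
39.375
((0.5420587658882141, -0.15875244140625), (0.025522535666823387, 0.0897003561258316), 89.68472290039062) 0.108835212587019
```

View pics/endtop.png

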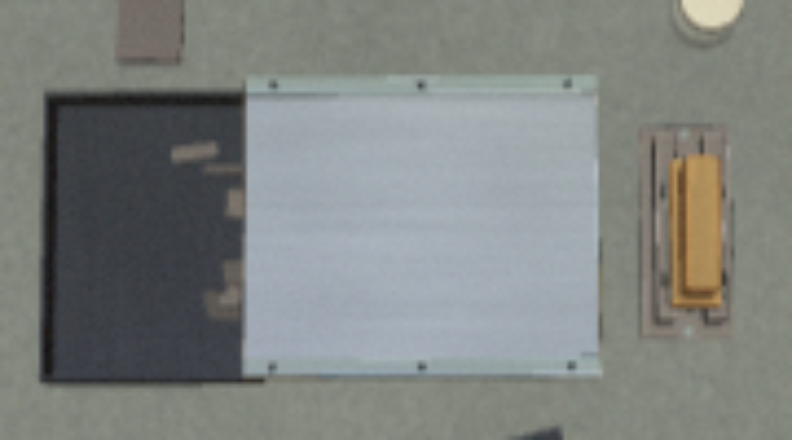

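View pics/endscene.png

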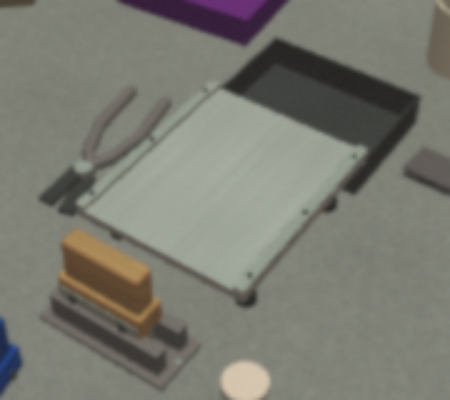

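The final pictures show the plate clear, the offcuts in the tray, and the scraper on its rest with the gripper well away. Handing in.

```bash
python3 -c "
from h import *
print(order.finish_job())"
```

```text
the job is handed in; nothing more can be done
None
```

I wiped the plate clear in two light strokes (about 3–5 N), set the scraper back on its rest, let go and handed the job in at about 39 s; the offcuts are in the tray, though some overlap or sit partly under the plate's end, so I could not count all six separately.

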